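# Take the lens out of a stacked carrier and rebuild the stack

### The arm

A 7-joint arm with a two-finger parallel gripper is mounted at the origin on a cart in front of the work surface, level with it; the furniture and walls round the work are solid. World frame = base frame: x ahead of the robot, y to its left, z up, the work surface at z = 0. Lengths are in m, angles in degrees, forces in N, time in s.
With the tool pointing down it reaches from about 0.425 to 0.925 m from the base axis. Payload 6.8 kg.
Tool frame: the origin (TCP) lies on the centre line of the jaws, within the pads' length; the fingertips stand 19 mm ahead of it and the grasp point (between the pads) is the TCP (bot.tip_reach is the distance from the TCP to the fingertips, in m); z points along the fingers, y is the line along which they close (so a half turn about z gives the same grasp; the last joint's range is limited). The gripper opens to 85 mm and grips with 20 to 120 N. Pads are 22 mm wide; open, the fingers measure 114 mm over their backs; the gripper's body (76 mm by 85 mm) begins 54 mm behind the grasp point. The pads swing forward as they close: fully open they stand 13 mm farther back than shut.
Start: joints at [-77.642, 27.33, 1.283, 89.118, -0.659, 63.558, -4.761], TCP at [0.215, 0.64, 0.25] pointing down, gripper open.
Joint ranges: [-169.35, 169.35], [-19.33, 120.38], [-80.79, 83.38], [13.8, 139.57], [-78.32, 258.32], [9.67, 109.79], [-169.56, 169.56]. Speed limits (degrees/s): [136.94, 136.94, 180, 180, 180, 180, 180].

### API

Orientations are given as [roll, pitch, yaw] about the fixed x, y, z axes, in that order (R = Rz(yaw) Ry(pitch) Rx(roll)).
In Python, from cell import bot gives the robot as it stands. The module is installed in compiled form; this text tells all that it offers. Calls block until the motion is done:
- bot.move_pose(position, orientation): joint-space move of the TCP to a pose.
- bot.line_to(position, speed=0.15, frame=None, threshold=None): straight line of the TCP; frame=None keeps the orientation; speed is the mean speed in m/s. With threshold (N) it stops when the force on the tool has changed by that much, and returns True; else False.
- bot.set_joints(angles): joint-space move.
- bot.gripper_open() and bot.close_gripper(): open the fingers fully, or close them until they stop; the grip force is fixed at half the most.
- bot.dwell(seconds).
- bot.inverse_kinematics(position, orientation): joint angles nearest the present ones, or None.
- bot.read_state(): the state.
- bot.camera(name): name is "side" or "top"; returns (picture, depth): 400x640x3 uint8, blue, green, red; 400x640 float32, m along the optical axis (not along the pixel's ray), 0 where there is no reading.
- bot.get_calibration(name): a dict with "mtx" (3x3 intrinsics, pixels), "R" (3x3) and "t" (3): a world point X has camera coordinates R X + t. Camera axes: x right, y down, z forward; pixel columns grow to the right and rows downward; lengths in m; the calibration is good to about 2 mm. A picture is of the moment at which its call begins. get_calibration takes no time and is no camera call.
A pose or a line that the arm cannot do raises bot.PlanningError and nothing moves.
- bot.finish_job(): hands the job in; it is judged then, once.
Trained networks look in the newest picture that a camera, given by its name, has taken for a name from the list of things; names that differ only in an ending like _2 or _b are one class to them, and where a whole thing is asked for, a point or a joint stands for the part that bears it (a point fixed in the world has none). Each returns a list of dicts, best first, with "score" (0 to 1); they miss things now and then, are a little off and sometimes report something else, mostly with a low value. They report only what shows in the picture. A call takes as long as a camera call.
- bot.trace(camera, thing): "region" (400x640 bool, what is visible of it) and "location" ([column, row] in pixels, amid what is visible of it).
The state is a dict: "time": time; "joint_positions": joint angles; "joint_velocities": joint speeds; "joint_torque": joint torques, N m; "position": TCP position; "tool_rot": TCP orientation; "contact_force": force on the tool from outside, world axes, zero at the start; "ft_torque": the same for the moment, N m; "finger_gap": opening from 0.0 (shut) to 1.0 (fully open); "grasp_force": force on a finger pad.
Only numpy, scipy, OpenCV 4.12 (cv2) and the standard library are available. Lean on these libraries where they do the work, as an engineer would, in place of code of your own. Each camera call takes 0.05 s, during which the arm holds its last target. There are 200 camera calls.

### The job

The white lens ring lies at the bottom of the pin carrier, shut in under two window plates. Clear the plates to the black rubber mat, first the upper wide one and then the narrow one, lift the lens out and set it down (do not drop it) in the middle of the round cork pad. Then put the plates back over the four pins in their old order, narrow one below and wide one on top, each fully down, and leave the carton and the viewer where they are.

Things in the scene. Friction and masses are not known exactly. Their poses are not given: they have to be found in the camera images.
- carrier: Fixed dark steel base, 150 (x) x 100 (y) x 6 mm, four upright pins at x +-44, y +-14 mm. Origin: centre of underside, on the table, z up. Each pin: 16 mm brass shoulder up to z 14 mm, then 6 mm dia up to 45, tapering to 2 mm at 52. At the start: lens on the base (z 6), narrow plate's underside on the shoulders (z 14), wide plate's on the narrow plate (z 28). Yaw within 0.3 of 0
- narrow_plate_centre (a point): Narrow aluminium window plate, 140 (x) x 50 (y) mm, about 150 g, 14 mm high: a 6 mm frame on two cross bars, so its long edges near the middle stand 8 mm clear of the support. Window 46 x 32 mm; four 11 mm through holes at x +-44, y +-14 mm. Point: middle of the window, 11 mm above the underside (mid-frame); x along the plate, z up. Grasp across the long edges at the middle, along y
- wide_plate_centre (a point): Wide aluminium window plate, 110 (x) x 66 (y) mm, about 150 g, otherwise built like the narrow one (14 mm high, 6 mm frame on top, same window, bars and holes). Point: middle of the window, 11 mm above the underside; x along the plate, z up. Grasp across the long edges (66 mm, along y) at the middle
- lens_centre (a point): White lens ring, 42 mm dia, 8 mm high, 40 g, with a small dark grip tab sticking out 8 mm on its -x side. Point: centre of the ring, 4 mm above its underside; z up. Starts near the middle of the carrier's base, tab roughly along the carrier's -x, seen through the windows; grasp across its diameter, along its y
- mat: Fixed black rubber mat, 160 (x) x 190 (y) x 3 mm, lying on the table; room for both plates side by side. Origin: centre of its underside, z up
- pad: Fixed round cork pad, 100 mm diameter, 4 mm thick, lying on the table. Origin: centre of its underside, z up
- carton: Bystander: brown carton, 62 x 61 x 94 mm, standing on the table. Origin: centre of its underside
- viewer: Bystander: small black and white viewer, 30 x 34 x 66 mm, standing on the table. Origin: centre of its underside

How it is judged (in metres and radians):
On the way, in this order (a step that is already met when the one before it is completed fails the run):
1. the wide plate lies flat on the mat, let go (x of wide_plate_centre in the frame of mat between -0.08 and 0.08 m and y of wide_plate_centre in the frame of mat between -0.095 and 0.095 m and z of wide_plate_centre in the frame of mat between 0.01 and 0.018 m and linear speed of wide_plate below 0.05 m/s and contact force between the fingers and wide_plate below 0.5 N and angle between wide_plate_centre's own z axis and vertical below 0.1 rad), for 0.2 s.
2. the narrow plate lies flat on the mat too, let go (all of step 1 and x of narrow_plate_centre in the frame of mat between -0.08 and 0.08 m and y of narrow_plate_centre in the frame of mat between -0.095 and 0.095 m and z of narrow_plate_centre in the frame of mat between 0.01 and 0.018 m and linear speed of narrow_plate below 0.05 m/s and contact force between the fingers and narrow_plate below 0.5 N and angle between narrow_plate_centre's own z axis and vertical below 0.1 rad), for 0.2 s.
3. the lens lies in the middle of the pad, let go, with both plates still on the mat (all of step 2 and horizontal distance between lens_centre and pad below 0.015 m and z of lens_centre in the frame of pad between 0.004 and 0.012 m and angle between lens_centre's own z axis and vertical below 0.1 rad and contact force between the fingers and lens below 0.5 N and linear speed of lens below 0.05 m/s), for 0.2 s.
4. the narrow plate is back over the four pins, down on the shoulders (horizontal distance between narrow_plate_centre and carrier below 0.006 m and z of narrow_plate_centre in the frame of carrier between 0.022 and 0.028 m and angle between the x axis of narrow_plate_centre and the x axis of carrier, either way round below 0.12 rad and linear speed of narrow_plate below 0.05 m/s and contact force between the fingers and narrow_plate below 0.5 N and angle between narrow_plate_centre's own z axis and vertical below 0.1 rad), for 0.2 s.
5. the wide plate is over the pins, down on the narrow plate (all of step 4 and horizontal distance between wide_plate_centre and carrier below 0.006 m and z of wide_plate_centre in the frame of carrier between 0.036 and 0.042 m and angle between the x axis of wide_plate_centre and the x axis of carrier, either way round below 0.12 rad and linear speed of wide_plate below 0.05 m/s and contact force between the fingers and wide_plate below 0.5 N and angle between wide_plate_centre's own z axis and vertical below 0.1 rad), for 0.2 s.
At the end, for the whole second after the job is handed in: Lens flat on the pad, within 15 mm of its middle; narrow plate over the pins on the shoulders, wide plate over the pins on the narrow one, both level, fully down within 3 mm and within 6 mm of the carrier's middle; all let go, at rest; bystanders moved under 20 mm (all of step 5 and horizontal distance between lens_centre and pad below 0.015 m and z of lens_centre in the frame of pad between 0.004 and 0.012 m and angle between lens_centre's own z axis and vertical below 0.1 rad and contact force between the fingers and lens below 0.5 N and linear speed of lens below 0.05 m/s and linear speed of each of lens, narrow_plate, wide_plate below 0.02 m/s and angular speed of each of lens, narrow_plate, wide_plate below 0.2 rad/s); the robot touches nothing.
It fails at once if the lens is dropped (falls freely by more than about 15 mm) (contact force between the fingers and lens below 0.05 N and linear speed of lens above 0.5 m/s).
It fails at once if the carton is disturbed (moved 20 mm) (distance of carton from where it was at the start of the episode above 0.02 m).
It fails at once if the viewer is disturbed (moved 20 mm) (distance of viewer from where it was at the start of the episode above 0.02 m).
It also fails if it takes over 128 s, if anything falls off the work surface, if the arm or the gripper's body presses on something with over 40 N, if the wrist force passes 120 N, or if a joint passes its speed limit or range.

## Working session

There is one attempt and no reset: what is moved stays moved. The work goes in short steps, each a Python script; the robot and the scene stay as the last script left them, time stands still between calls to the robot, and variables do not carry over. Pictures are saved under pics/ and viewed, at most 14 in all, crops included, and the job is handed in when it is done.

```bash
mkdir -p pics; cat > h.py <<'E'
from cell import bot
import numpy as np, cv2
def world(cam,uv,d):
    c=bot.get_calibration(cam);K,R,t=map(np.array,(c["mtx"],c["R"],c["t"]))
    uv=np.atleast_2d(uv).astype(float);d=np.atleast_1d(d)
    r=np.c_[uv,np.ones(len(uv))]@np.linalg.inv(K).T
    return (r*d[:,None]-np.ravel(t))@R
def cloud(cam,reg,depth):
    v,u=np.nonzero(reg&(depth>0)); return world(cam,np.c_[u,v],depth[v,u])
E
python3 - <<'E'
from h import *
for n in("side","top"):
    im,d=bot.camera(n);cv2.imwrite(f"pics/{n}0.png",im);np.save(f"{n}0.npy",d)
    c=bot.get_calibration(n);print(n,"cam at",(-np.array(c["R"]).T@np.ravel(c["t"])).round(3))
    for th in("carrier","narrow_plate_centre","wide_plate_centre","lens_centre","mat","pad","carton","viewer"):
        for r in bot.trace(n,th)[:2]:
            p=cloud(n,r["region"],d)
            if len(p): print(n,th,round(r["score"],2),np.round(r["location"]),len(p),"med",np.median(p,0).round(3),"lo",np.percentile(p,2,0).round(3),"hi",np.percentile(p,98,0).round(3))
E
```

```text
side cam at [ 0.596 -0.929  0.737]
side carrier 0.84 [288. 315.] 1223 med [ 0.536 -0.442  0.006] lo [ 0.465 -0.46   0.003] hi [ 0.613 -0.375  0.009]
side narrow_plate_centre 0.58 [296. 289.] 457 med [ 0.55  -0.403  0.028] lo [ 0.471 -0.442  0.006] hi [ 0.61  -0.38   0.036]
side wide_plate_centre 0.76 [284. 297.] 1383 med [ 0.537 -0.417  0.042] lo [ 0.485 -0.446  0.029] hi [ 0.592 -0.376  0.045]
side lens_centre 0.58 [288. 293.] 131 med [ 0.541 -0.398  0.013] lo [ 0.519 -0.43   0.009] hi [ 0.558 -0.389  0.027]
side mat 0.63 [286. 230.] 3866 med [ 0.51  -0.204  0.003] lo [ 0.433 -0.287  0.   ] hi [ 0.588 -0.102  0.006]
side pad 0.84 [283. 169.] 701 med [0.499 0.017 0.004] lo [ 0.454 -0.027 -0.   ] hi [0.543 0.067 0.007]
side carton 0.57 [368. 169.] 1058 med [ 0.723 -0.071  0.07 ] lo [ 0.693 -0.075  0.005] hi [ 0.753 -0.017  0.095]
top cam at [ 0.458 -0.207  1.083]
top narrow_plate_centre 0.82 [432. 261.] 314 med [ 0.487 -0.409  0.029] lo [ 0.473 -0.437  0.024] hi [ 0.613 -0.381  0.033]
top wide_plate_centre 0.67 [425. 235.] 1471 med [ 0.542 -0.407  0.043] lo [ 0.489 -0.442  0.025] hi [ 0.596 -0.374  0.047]
top lens_centre 0.53 [434. 235.] 279 med [ 0.544 -0.412  0.013] lo [ 0.524 -0.428  0.008] hi [ 0.564 -0.397  0.018]
top mat 0.96 [326. 250.] 7130 med [ 0.513 -0.193  0.004] lo [ 0.435 -0.285 -0.   ] hi [ 0.592 -0.101  0.008]
top pad 0.89 [222. 253.] 1849 med [0.502 0.02  0.005] lo [ 0.457 -0.024 -0.   ] hi [0.546 0.066 0.009]
top carton 0.97 [252. 141.] 1404 med [ 0.719 -0.047  0.093] lo [ 0.696 -0.073  0.004] hi [ 0.757 -0.014  0.097]
top viewer 0.67 [349. 138.] 350 med [ 0.736 -0.238  0.057] lo [ 0.721 -0.257  0.001] hi [ 0.756 -0.221  0.069]
```

```bash
python3 - <<'E'
from h import *
a=cv2.imread("pics/top0.png");s=cv2.imread("pics/side0.png")
cv2.imwrite("pics/topA.png",cv2.resize(a[190:290,370:490],None,fx=6,fy=6,interpolation=cv2.INTER_CUBIC)[:600])
print(bot.read_state())
E
```

```text
{'time': 0.9, 'joint_positions': array([-77.64231855,  27.32805041,   1.28470573,  89.117724  ,
        -0.65893338,  63.55834442,  -4.76123264]), 'joint_velocities': array([ 0.0638143 , -0.00706337, -0.03258075,  0.07248666,  0.05892169,
        0.00057828,  0.09095353]), 'joint_torque': array([ 8.21701378e-04, -5.96321297e+01,  1.60682559e+00, -2.81549048e+01,
        1.25682334e-02,  1.64427314e-03, -1.53822896e-05]), 'position': array([0.21476675, 0.63994155, 0.25033316]), 'tool_rot': array([ 1.79996769e+02, -5.35885162e-04,  1.61446332e+02]), 'contact_force': array([ 0.36640153,  0.32676269, -1.07598165]), 'ft_torque': array([0.01846849, 0.01208107, 0.06331209]), 'grasp_force': 0.0, 'finger_gap': 0.9996656707064454}
```

View pics/top0.png

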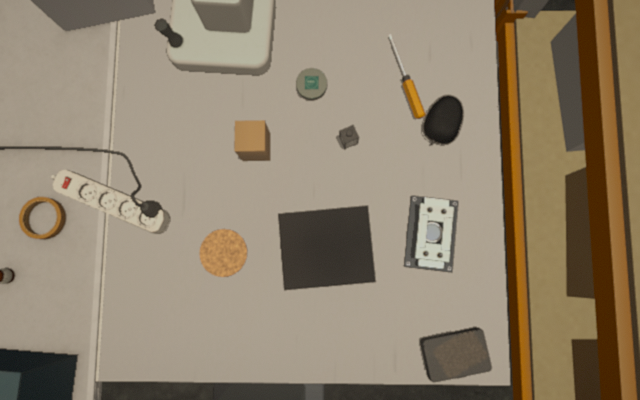

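View pics/topA.png

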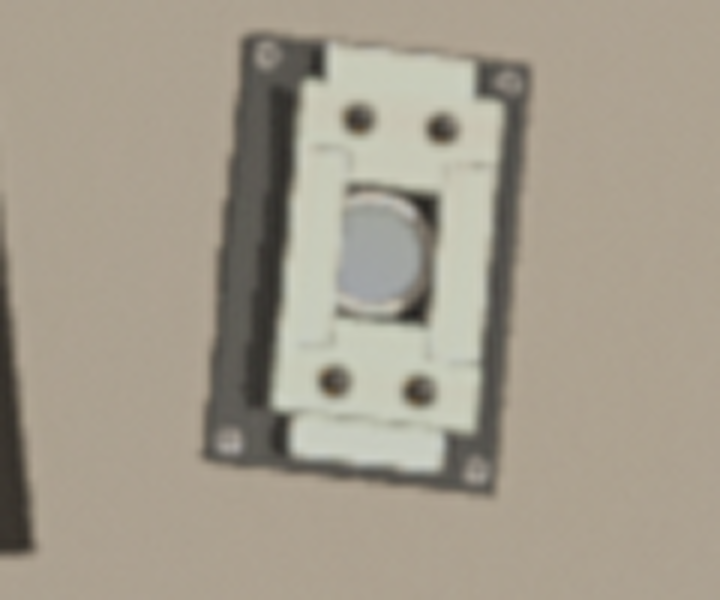

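View pics/side0.png

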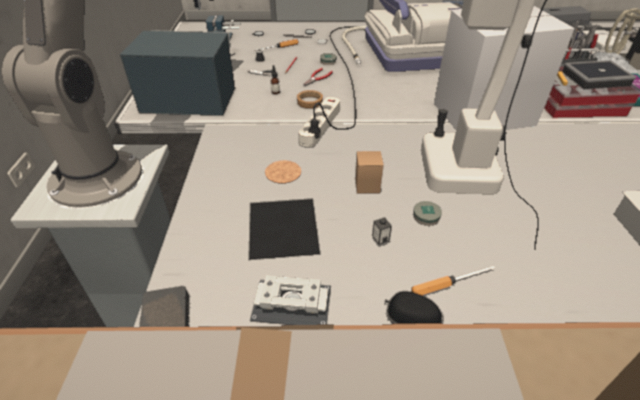

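```bash
python3 - <<'E'
from h import *
def atz(cam,uv,z):
    a=world(cam,uv,np.full(len(uv),.5));c=bot.get_calibration(cam);C=-np.array(c["R"]).T@np.ravel(c["t"])
    return C+(a-C)*((z-C[2])/(a-C)[:,2])[:,None]
full=lambda q:np.array(q)/6+[370-.4,190-.4]
for nm,q,z in(("base",[(245,35),(528,65),(495,490),(205,458)],.006),("holes",[(358,118),(442,128),(419,390),(334,380)],.042),("wide",[(303,78),(503,98),(478,430),(272,408)],.042)):
    P=atz("top",full(q),z)[:,:2];c=P.mean(0);ax=(P[0]+P[1]-P[2]-P[3])/2
    ay=(P[0]+P[3]-P[1]-P[2])/2
    print(nm,c.round(4),"len",np.hypot(*ax).round(4),np.hypot(*ay).round(4),"yaw",np.degrees(np.arctan2(ax[1],ax[0])).round(2),np.degrees(np.arctan2(-ay[0],ay[1])).round(2))
im=cv2.imread("pics/top0.png");m=((im.max(2)<60)*255).astype(np.uint8)
n,l,st,_=cv2.connectedComponentsWithStats(m[195:300,270:385]);k=1+st[1:,4].argmax();v,u=np.nonzero(l==k)
P=atz("top",np.c_[u+270,v+195].astype(float),.003)[:,:2];print("mat",cv2.minAreaRect(P.astype(np.float32)*1000))
d=np.load("top0.npy")
for uv in((507,200),(515,100),(540,250),(600,250),(455,355),(505,300)):print(uv,world("top",uv,d[uv[1],uv[0]]).round(3))
print("tip",bot.tip_reach)
for y in(5,-5,175,-175,-7,173):print(y,bot.inverse_kinematics([.542,-.41,.2],[180,0,y]))
E
```

```text
base [ 0.543 -0.409] len 0.1469 0.0983 yaw -6.24 -6.03
holes [ 0.5424 -0.4089] len 0.0878 0.0281 yaw -6.49 -6.62
wide [ 0.5428 -0.4092] len 0.1109 0.0673 yaw -6.21 -5.76
mat ((513.5595703125, -202.00059509277344), (153.8020477294922, 164.0303955078125), 5.56453275680542)
(507, 200) [[ 0.64  -0.633 -0.189]]
(515, 100) [[ 0.879 -0.649 -0.146]]
(540, 250) [[ 0.515 -0.684 -0.132]]
(600, 250) [[ 0.498 -0.634  0.237]]
(455, 355) [[ 0.303 -0.445  0.031]]
(505, 300) [[ 0.408 -0.556  0.003]]
tip 0.019
5 [ -8.9775438   52.51456323  72.50055044  94.0056873  -52.04043026
  73.70794818 -11.58768635]
-5 [ -8.9775438   52.51456323  72.50055044  94.0056873  -52.04043026
  73.70794818 -21.58768635]
175 [ -0.53914378  39.48502125  50.60284417  93.50685355 -33.38454759
  63.25381764 144.19879081]
-175 [  3.34163569  36.70208709  43.40477921  93.25490995 -27.89471663
  61.37805769 149.7438604 ]
-7 [ -8.9775438   52.51456323  72.50055044  94.0056873  -52.04043026
  73.70794818 -23.58768635]
173 [ -1.24690922  40.10783742  52.01050488  93.55138814 -34.49826788
  63.69505387 143.09225237]
```

```bash
python3 - <<'E'
from h import *
P=np.r_[cloud("side",np.ones((400,640),bool),np.load("side0.npy")),cloud("top",np.ones((400,640),bool),np.load("top0.npy"))]
r=np.hypot(P[:,0],P[:,1]);az=np.degrees(np.arctan2(P[:,1],P[:,0]))
for a in range(-50,100,10):
    print(a,[(b,round(float(P[m,2].max()),2)) for b in(.2,.3,.4,.5,.6,.7,.8,.9) if (m:=(abs(az-a)<5)&(r>=b)&(r<b+.1)&(P[:,2]<1)).sum()>5])
print(bot.inverse_kinematics([.215,.64,.45],[180,0,161.4]))
q=np.array([31,27.3,1.3,89,-.66,63.6,0])
E
```

```text
-50 [(0.2, 0.0), (0.3, 0.01), (0.4, 0.03), (0.5, 0.04), (0.6, 0.03), (0.7, 0.29), (0.8, 0.3), (0.9, 0.52)]
-40 [(0.2, 0.0), (0.3, 0.01), (0.4, 0.01), (0.5, 0.01), (0.6, 0.06), (0.7, 0.05), (0.8, 0.27), (0.9, 0.3)]
-30 [(0.2, 0.01), (0.3, 0.01), (0.4, 0.01), (0.5, 0.01), (0.6, 0.05), (0.7, 0.05), (0.8, 0.05), (0.9, 0.05)]
-20 [(0.2, 0.01), (0.3, 0.01), (0.4, 0.01), (0.5, 0.01), (0.6, 0.01), (0.7, 0.07), (0.8, 0.02), (0.9, 0.03)]
-10 [(0.2, 0.01), (0.3, 0.01), (0.4, 0.01), (0.5, 0.01), (0.6, 0.1), (0.7, 0.1), (0.8, 0.03), (0.9, 0.03)]
0 [(0.2, 0.01), (0.3, 0.01), (0.4, 0.01), (0.5, 0.01), (0.6, 0.1), (0.7, 0.1), (0.8, 0.05), (0.9, 0.45)]
10 [(0.2, 0.01), (0.3, 0.01), (0.4, 0.01), (0.5, 0.08), (0.6, 0.1), (0.7, 0.01), (0.8, 0.05), (0.9, 0.43)]
20 [(0.2, 0.01), (0.3, 0.01), (0.4, 0.01), (0.5, 0.09), (0.6, 0.13), (0.7, 0.05), (0.8, 0.01), (0.9, 0.01)]
30 [(0.2, 0.01), (0.3, 0.01), (0.4, 0.01), (0.5, 0.01), (0.6, 0.05), (0.7, 0.05), (0.8, 0.02), (0.9, 0.01)]
40 [(0.2, 0.0), (0.3, 0.01), (0.4, 0.01), (0.5, 0.01), (0.6, 0.06), (0.7, 0.03), (0.8, 0.02), (0.9, 0.02)]
50 [(0.2, 0.0), (0.3, 0.2), (0.4, 0.21), (0.5, 0.2), (0.6, 0.1), (0.7, 0.02), (0.8, 0.02), (0.9, 0.03)]
60 [(0.2, 0.01), (0.3, 0.2), (0.4, 0.21), (0.5, 0.2), (0.6, 0.19), (0.7, 0.02), (0.8, 0.05), (0.9, 0.03)]
70 [(0.2, 0.01), (0.3, 0.2), (0.4, 0.2), (0.5, 0.2), (0.6, 0.27), (0.7, 0.25), (0.8, 0.02), (0.9, 0.06)]
80 [(0.2, 0.01), (0.3, 0.2), (0.4, 0.21), (0.5, 0.2), (0.9, 0.09)]
90 [(0.2, 0.01), (0.3, 0.2), (0.4, 0.2), (0.5, 0.2)]
[-78.34424192  21.71938258   2.42482083  72.29052732  -0.89928235
  86.0082198   -4.62877402]
```

```bash
python3 - <<'E'
from h import *
bot.line_to([.215,.64,.34],speed=.2)
q=np.array(bot.read_state()["joint_positions"]);q[0]+=108.4;q[6]-=59.4
bot.set_joints(q);s=bot.read_state();print(s["time"],s["position"],s["tool_rot"])
bot.move_pose([.5426,-.4091,.15],[180,0,-6.2])
s=bot.read_state();print(s["time"],s["position"],s["tool_rot"],s["joint_positions"])
im,d=bot.camera("top");cv2.imwrite("pics/t1.png",im)
E
```

```text
5.3 [ 0.53968095 -0.40490236  0.33896384] [-1.79950189e+02  4.91843576e-02 -6.26287304e+00]
6.0833 [ 0.54371826 -0.40968988  0.15158097] [ 1.79936309e+02 -1.30295422e-01 -6.19341282e+00] [ 31.09477479  33.23957805   0.94194081  93.24344244  -0.64216448
  53.37722037 -63.92907915]
```

```bash
python3 - <<'E'
from h import *
X,Y=.5426,-.4091
bot.line_to([X,Y,.05],speed=.15)
print(bot.line_to([X,Y,.008],speed=.03,threshold=6))
s=bot.read_state();print(s["time"],s["position"],s["contact_force"])
bot.line_to([X,Y,.045],speed=.1)
s=bot.read_state();print(s["time"],s["position"],s["contact_force"])
E
```

```text
True
8.1 [ 0.54243221 -0.40903771  0.01197885] [-0.85168093  1.48179525  5.28745742]
8.5917 [ 0.5429109  -0.4093543   0.04581708] [-0.57732383 -0.00471758  0.78139369]
```

```bash
cat >> h.py <<'E'
C=np.array([.5426,-.4091]); CY=-6.2
M=np.array([.513,-.193]); MY=4.5
def rot(a): a=np.radians(a);return np.array([[np.cos(a),-np.sin(a)],[np.sin(a),np.cos(a)]])
W=M+rot(MY)@[0,-.054]; N=M+rot(MY)@[0,.058]
def st(*k):
    s=bot.read_state();print(round(s["time"],1),*[np.round(s[i],4) for i in k or("position","contact_force","finger_gap","grasp_force")])
E
python3 - <<'E'
from h import *
bot.line_to([*C,.0425],speed=.1);st()
bot.close_gripper();st()
bot.line_to([*C,.10],speed=.1);st()
print(W,N)
bot.camera("side");im,d=bot.camera("side");cv2.imwrite("pics/s2.png",cv2.resize(im[210:350,200:400],None,fx=4,fy=4,interpolation=cv2.INTER_CUBIC))
E
```

```text
8.8 [ 0.542  -0.4086  0.0415] [-0.5184 -0.1344 -0.1326] 1.0018 0.0
9.2 [ 0.5427 -0.4092  0.0427] [-0.4735  0.4339  2.8471] 0.7472 66.2248
9.9 [ 0.5423 -0.4089  0.0998] [-0.0616 -1.144  -1.1324] 0.7528 66.067
[ 0.51723679 -0.24683354] [ 0.50844937 -0.13517879]
```

View pics/s2.png

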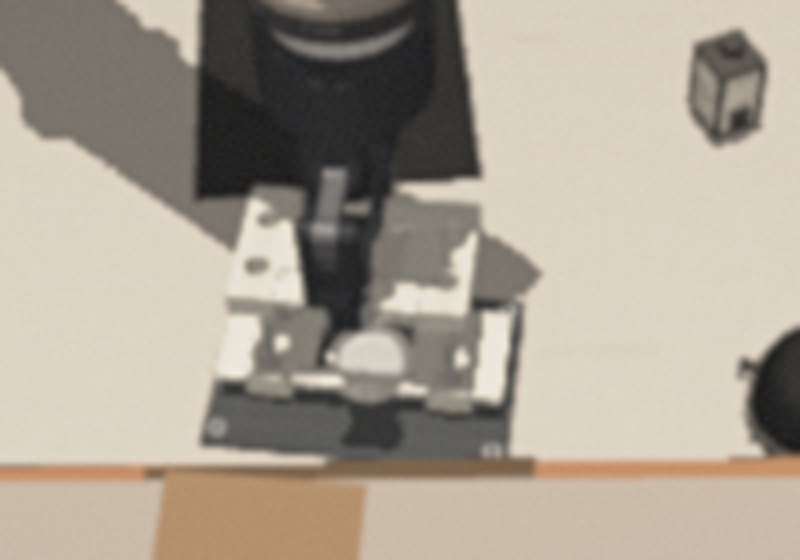

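```bash
python3 - <<'E'
from h import *
bot.move_pose([*W,.10],[180,0,MY])
bot.line_to([*W,.03],speed=.12)
bot.dwell(.2);print(bot.line_to([*W,.0155],speed=.03,threshold=5));st()
bot.gripper_open();st()
bot.line_to([*W,.10],speed=.2)
bot.move_pose([*C,.10],[180,0,CY]);st()
bot.line_to([*C,.033],speed=.12);st()
bot.close_gripper();st()
bot.line_to([*C,.10],speed=.1);st()
for n in("side","top"):
    im,d=bot.camera(n);cv2.imwrite(f"pics/{n}3.png",im)
s=cv2.imread("pics/side3.png")
cv2.imwrite("pics/s3.png",cv2.resize(s[190:350,200:400],None,fx=3.7,fy=3.7,interpolation=cv2.INTER_CUBIC))
E
```

```text
True
12.1 [ 0.5173 -0.2468  0.0176] [-0.3565 -0.6699  7.0193] 0.7494 66.8188
12.4 [ 0.5166 -0.2466  0.017 ] [0.0156 0.9326 0.4257] 1.0003 0.0
13.7 [ 0.5417 -0.4088  0.0981] [-0.2909  0.9816  0.2247] 1.0025 0.0
14.4 [ 0.543  -0.4091  0.0334] [-0.3712  0.6962  0.2619] 1.0026 0.0
14.8 [ 0.5432 -0.4096  0.0344] [-0.763  -0.5756  5.0802] 0.5642 61.5972
15.7 [ 0.5422 -0.4088  0.0995] [-0.3124  1.0219 -1.8806] 0.5621 61.9892
```

View pics/s3.png

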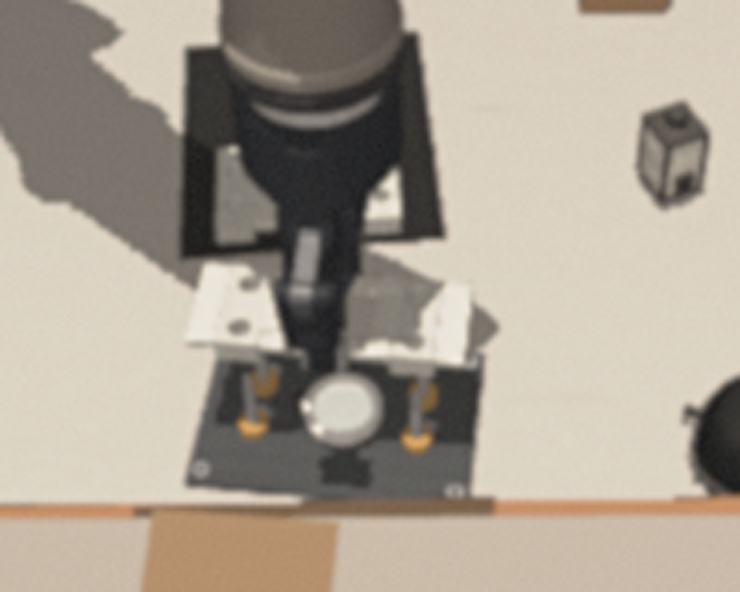

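```bash
python3 - <<'E'
from h import *
bot.move_pose([*N,.11],[180,0,MY])
bot.line_to([*N,.035],speed=.12)
bot.dwell(.2);print(bot.line_to([*N,.0195],speed=.03,threshold=5));st()
bot.gripper_open();st()
bot.line_to([*N,.12],speed=.2)
bot.move_pose([.45,.05,.2],[180,0,MY]);st()
im,d=bot.camera("top");cv2.imwrite("pics/t4.png",im)
cv2.imwrite("pics/t4a.png",cv2.resize(im[185:295,270:470],None,fx=4,fy=4,interpolation=cv2.INTER_CUBIC))
for th in("lens_centre","wide_plate_centre","narrow_plate_centre","carrier","pad"):
    for r in bot.trace("top",th)[:1]:
        p=cloud("top",r["region"],d);print(th,r["score"],r["location"],len(p),p.mean(0).round(4),np.percentile(p,2,0).round(3),np.percentile(p,98,0).round(3))
E
```

```text
True
18.2 [ 0.5086 -0.1352  0.0233] [-0.8375 -0.3091  8.5015] 0.5633 62.8117
18.7 [ 0.5079 -0.1351  0.0228] [-0.147  -0.2528 -0.0496] 0.994 0.0
20.2 [0.4499 0.0488 0.1991] [ 0.1204 -0.1834 -0.1101] 0.9976 0.0
lens_centre 0.93 [433.3, 232.7] 349 [ 0.5434 -0.4086  0.0135] [ 0.522 -0.427  0.008] [ 0.563 -0.391  0.019]
wide_plate_centre 0.58 [342.8, 246.5] 1222 [ 0.5202 -0.2466  0.0174] [ 0.468 -0.278  0.005] [ 0.57  -0.215  0.022]
narrow_plate_centre 0.84 [290.1, 249.5] 1275 [ 0.5079 -0.1358  0.0172] [ 0.442 -0.162  0.004] [ 0.576 -0.11   0.022]
carrier 0.75 [421.3, 240.1] 3191 [ 0.5422 -0.4086  0.0077] [ 0.471 -0.46   0.002] [ 0.616 -0.359  0.018]
pad 0.57 [220.5, 252.8] 1703 [0.504  0.0196 0.005 ] [ 0.459 -0.024  0.001] [0.546 0.066 0.009]
```

View pics/t4a.png

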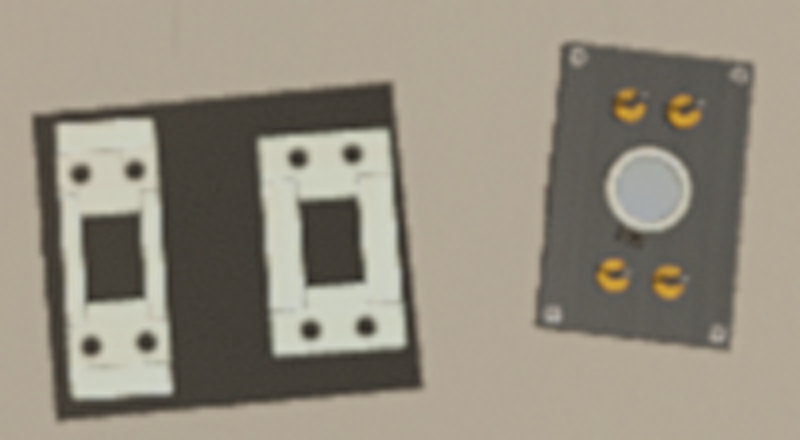

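```bash
cat >> h.py <<'E'
def atz(cam,uv,z):
    a=world(cam,uv,np.full(len(uv),.5));c=bot.get_calibration(cam);c0=-np.array(c["R"]).T@np.ravel(c["t"])
    return (c0+(a-c0)*((z-c0[2])/(a-c0)[:,2])[:,None])[:,:2]
def quad(nm,P):
    c=P.mean(0);ax=P[0]+P[1]-P[2]-P[3]
    print(nm,c.round(4),"yaw",np.degrees(np.arctan2(ax[1],ax[0])).round(2));return c
E
python3 - <<'E'
from h import *
f=lambda q:np.array(q)/4+[270-.4,185-.4]
quad("wide",atz("top",f([(298,158),(352,154),(366,326),(310,330)]),.017))
quad("narrow",atz("top",f([(80,174),(135,171),(147,341),(91,345)]),.017))
quad("shoulders",atz("top",f([(629,105),(684,110),(668,282),(613,275)]),.014))
quad("base",atz("top",f([(565,43),(753,63),(729,350),(536,324)]),.006))
quad("wide out",atz("top",f([(256,137),(389,128),(408,346),(273,356)]),.017))
quad("narrow out",atz("top",f([(55,124),(156,118),(173,394),(71,400)]),.017))
L=atz("top",f([(648,189)]),.014)[0];print("lens",L,"W",W,"N",N)
im=cv2.imread("pics/t4.png")
# pad: fit from original top picture, before arm hid it
a=cv2.imread("pics/top0.png")[215:290,185:260].astype(int)
m=((a[:,:,2]-a[:,:,0])>50).astype(np.uint8);n,l,s,_=cv2.connectedComponentsWithStats(m);k=1+s[1:,4].argmax()
v,u=np.nonzero(l==k);(cx,cy),r=cv2.minEnclosingCircle(np.c_[u,v].astype(np.float32))
print("pad",atz("top",np.array([[cx+185,cy+215],[u.mean()+185,v.mean()+215]]),.004),r)
E
```

```text
wide [ 0.517  -0.2467] yaw 4.15
narrow [ 0.5085 -0.1351] yaw 4.52
shoulders [ 0.5428 -0.4091] yaw -6.67
base [ 0.5428 -0.4091] yaw -6.65
wide out [ 0.5172 -0.2467] yaw 4.53
narrow out [ 0.5082 -0.1354] yaw 4.08
lens [ 0.54461726 -0.40882544] W [ 0.51723679 -0.24683354] N [ 0.50844937 -0.13517879]
pad [[0.50097645 0.02185958]
 [0.50100356 0.02189802]] 24.331573486328125
```

```bash
python3 - <<'E'
from h import *
L=[.5446,-.4088];P=[.501,.0219];a=-18
bot.move_pose([*L,.14],[180,0,a])
bot.line_to([*L,.0235],speed=.12);st()
bot.close_gripper();st()
bot.line_to([*L,.05],speed=.05);st()
im,d=bot.camera("side");cv2.imwrite("pics/s5.png",cv2.resize(im[230:350,210:360],None,fx=4,fy=4,interpolation=cv2.INTER_CUBIC))
E
```

```text
23.3 [ 0.5452 -0.4093  0.0244] [-0.3627  0.5143 -0.3535] 0.9984 0.0
23.8 [ 0.545  -0.4091  0.0245] [-0.7447  0.9264  5.7202] 0.4592 59.5961
24.5 [ 0.5446 -0.4087  0.05  ] [ 0.5014 -0.5281 -0.4044] 0.4573 60.2613
```

View pics/s5.png

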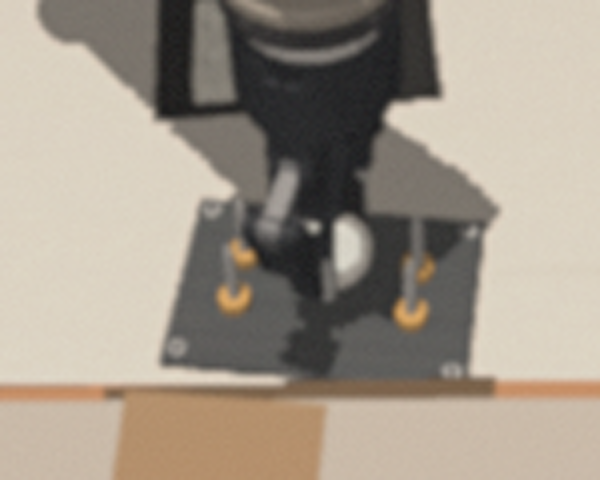

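```bash
python3 - <<'E'
from h import *
L=[.5446,-.4088];P=[.501,.0219]
bot.line_to([*L,.13],speed=.12)
bot.move_pose([*P,.12],[180,0,0]);st()
bot.line_to([*P,.034],speed=.1)
bot.dwell(.2);print(bot.line_to([*P,.018],speed=.02,threshold=4));st()
bot.gripper_open();st()
bot.line_to([*P,.12],speed=.15)
bot.move_pose([*N,.11],[180,0,MY]);st()
im,d=bot.camera("top")
for th in("lens_centre","pad"):
    for r in bot.trace("top",th)[:1]:
        p=cloud("top",r["region"],d);print(th,r["score"],p.mean(0).round(4),np.percentile(p,2,0).round(3),np.percentile(p,98,0).round(3))
cv2.imwrite("pics/t6.png",cv2.resize(im[190:300,180:340],None,fx=4,fy=4,interpolation=cv2.INTER_CUBIC))
E
```

```text
27.0 [0.5016 0.0206 0.1201] [ 0.3511 -0.0457 -1.8277] 0.4524 60.2693
True
28.8 [0.5009 0.0219 0.0224] [-0.927  -0.2877  6.0235] 0.4561 60.9102
29.3 [0.5004 0.0219 0.0221] [-0.6745  0.5017  0.0529] 0.9982 0.0
30.8 [ 0.5077 -0.1351  0.1089] [ 0.4966  0.1608 -0.3116] 0.9976 0.0
lens_centre 0.72 [0.4998 0.0244 0.0198] [0.475 0.011 0.005] [0.52  0.041 0.018]
pad 0.96 [0.5075 0.0416 0.0074] [0.459 0.01  0.001] [0.548 0.068 0.01 ]
```

View pics/t6.png

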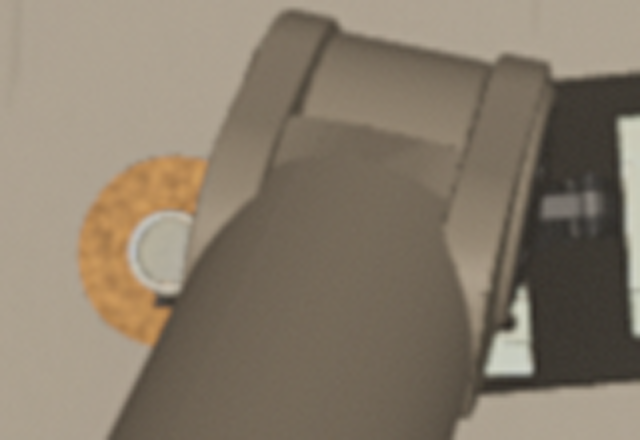

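```bash
cat >> h.py <<'E'
C=np.array([.5427,-.4091])
def fit(src,zg,zpins,zend):
    bot.line_to([*src,zg],speed=.12);bot.dwell(.15);st()
    bot.close_gripper();st()
    bot.line_to([*src,.12],speed=.12)
    bot.move_pose([*C,.12],[180,0,-6.5])
    bot.line_to([*C,zpins],speed=.1);bot.dwell(.3);st("position","tool_rot","contact_force")
    print("stopped",bot.line_to([*C,zend],speed=.04,threshold=7));st()
E
python3 - <<'E'
from h import *
fit(N,.0228,.078,.0325)
im,d=bot.camera("side");cv2.imwrite("pics/s7.png",cv2.resize(im[230:350,210:360],None,fx=4,fy=4,interpolation=cv2.INTER_CUBIC))
E
```

```text
31.9 [ 0.5091 -0.1353  0.0236] [-0.3655 -0.7013 -0.1797] 0.9987 0.0
32.4 [ 0.5086 -0.1352  0.0236] [-1.0771  0.6392  8.5511] 0.5631 60.9706
35.3 [ 0.543  -0.4094  0.0786] [ 1.799746e+02 -5.430000e-02 -6.504300e+00] [ 0.0612 -0.7208 -0.7446]
stopped True
36.3 [ 0.5424 -0.4089  0.0346] [-0.6734  0.2987  4.8775] 0.5629 62.641
```

View pics/s7.png

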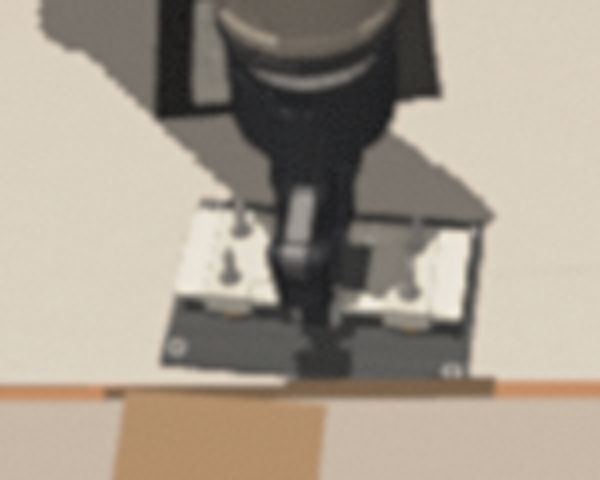

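```bash
python3 - <<'E'
from h import *
bot.gripper_open();st()
bot.line_to([*C,.12],speed=.15)
bot.move_pose([*W,.10],[180,0,MY])
fit(W,.0172,.074,.041)
bot.gripper_open();bot.dwell(.2)
bot.line_to([*C,.14],speed=.15);st()
bot.move_pose([.45,-.05,.3],[180,0,MY]);bot.dwell(.3)
im,d=bot.camera("top")
for th in("lens_centre","pad","wide_plate_centre","carton","viewer"):
    for r in bot.trace("top",th)[:1]:
        p=cloud("top",r["region"],d);print(th,r["score"],np.median(p,0).round(4),np.percentile(p,2,0).round(3),np.percentile(p,98,0).round(3))
s,_=bot.camera("side")
a=cv2.resize(im[190:290,370:490],None,fx=3.3,fy=3.3,interpolation=cv2.INTER_CUBIC);b=cv2.resize(s[250:350,220:350],None,fx=3.3,fy=3.3,interpolation=cv2.INTER_CUBIC)
cv2.imwrite("pics/end.png",np.hstack([a,b])[:,:800])
E
```

```text
36.8 [ 0.5414 -0.4081  0.0332] [-0.3156 -0.294  -0.3579] 1.0022 0.0
39.2 [ 0.5179 -0.2471  0.0181] [ 0.2993  0.046  -0.1736] 1.0005 0.0
39.5 [ 0.5176 -0.2469  0.0184] [-1.5872  2.0979  8.7246] 0.7492 64.6579
42.2 [ 0.543  -0.4093  0.0746] [ 1.799761e+02 -5.350000e-02 -6.505000e+00] [ 0.0532  0.5189 -1.1489]
stopped True
42.9 [ 0.5423 -0.4088  0.0434] [-0.4279  1.2852  7.0822] 0.75 66.6976
44.2 [ 0.5422 -0.4086  0.1391] [-0.2993 -0.7874 -1.0295] 1.002 0.0
wide_plate_centre 0.61 [ 0.5421 -0.407   0.0424] [ 0.489 -0.443  0.026] [ 0.596 -0.374  0.047]
carton 0.85 [ 0.7186 -0.0473  0.0933] [ 0.696 -0.073  0.006] [ 0.756 -0.015  0.098]
viewer 0.82 [ 0.7349 -0.2387  0.0576] [ 0.722 -0.257  0.01 ] [ 0.755 -0.221  0.068]
```

View pics/end.png

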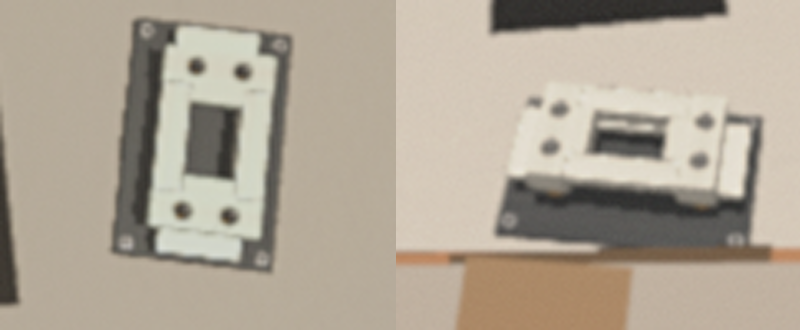

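```bash
python3 - <<'E'
from h import *
bot.move_pose([.5,-.28,.3],[180,0,MY]);bot.dwell(.3)
im,d=bot.camera("top")
for th in("lens_centre","pad"):
    for r in bot.trace("top",th)[:1]:
        p=cloud("top",r["region"],d);print(th,r["score"],np.median(p,0).round(4))
print(bot.finish_job())
E
```

```text
lens_centre 0.54 [0.4996 0.0209 0.0112]
pad 0.59 [0.5037 0.0183 0.0049]
the job is handed in; nothing more can be done
None
```

The job is handed in: the lens sits on the cork pad within a few mm of its middle, and both plates are back over the pins, narrow below and wide on top, fully down as far as the pictures and contact heights show. The carton and viewer have not moved. I have no verdict from the judge, only that it was accepted.

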